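Post the small board into its slotted box

ROBOT

A 6-joint arm with a two-finger parallel gripper is mounted at the origin on a cart in front of the work surface, level with it; the furniture and walls round the work are solid. World frame = base frame: x ahead of the robot, y to its left, z up, the work surface at z = 0. Lengths are in m, angles in rad, forces in N, time in s.
With the tool pointing down it reaches from about 0.375 to 0.9 m from the base axis. Payload 3.1 kg.
Tool frame: the origin (TCP) lies on the centre line of the jaws, within the pads' length; the fingertips stand 19 mm ahead of it and the grasp point (between the pads) is the TCP; z points along the fingers, y is the line along which they close (so a half turn about z gives the same grasp; the last joint's range is limited). The gripper opens to 85 mm and grips with 20 to 120 N. Pads are 22 mm wide; open, the fingers measure 114 mm over their backs; the gripper's body (76 mm by 85 mm) begins 54 mm behind the grasp point. The pads swing forward as they close: fully open they stand 13 mm farther back than shut.
Start: joints at [-0.178, 0.527, 1.433, -0, 1.181, -0.178], TCP at [0.625, 0, 0.25] pointing down, gripper open.
Joint ranges: [-3.08, 3.08], [-0.75, 2.2], [0.22, 2.44], [-1.43, 4.57], [0, 2.65], [-2.85, 2.85]. Speed limits (rad/s): [2.79, 2.79, 3.14, 3.14, 3.14, 3.14].

INTERFACE

Orientations are given as a unit quaternion [x, y, z, w].
In Python, from station import manip gives the robot as it stands.
- The arm moves only by the tool servo_tool, never from a script. Its argument "rows" is a list that holds one entry, the list of rows, each a list of 7 numbers: the turn, a rotation vector about the tool's x, y, z in degrees, then the shift along the tool's x, y, z in m, then the gripper command: -1 is shut, 1 is fully open, values between are in proportion. In form: [[[wx, wy, wz, tx, ty, tz, jaw], ...]]. A call has 1 to 8 rows; each row shifts and turns the commanded pose from where the row before left it, along the tool's axes as they then stand; what a row does not reach is not made up. A row lasts 1/12 s, in which the tool goes at most 41.7 mm and 7.16 degrees, less where a joint would pass 70% of its speed; a pose out of reach is approached as far as the arm can. A call is refused whole if a number of a shift passes 0.0417 or a number of a turn 7.16, either way. A call with a gripper value outside its range is refused whole. The fingers move at their own pace and stop on an object; "squeeze" is the grip in N (left out, the last holds). Time passes only in rows, so rows that do not move let the fingers close. It gives the time, the measured TCP pose, the force, the opening and the grip force at its end, in the units of the state.
- manip.sense(): the state, without advancing time (a new reading comes with each control period).
- manip.snapshot(name): name is "scene" or "side" or "wrist"; returns the picture (400x640x3 uint8, blue, green, red); there is no depth.
- manip.camera_info(name): a dict with "K" (3x3 intrinsics, pixels), "camera_from_world" (4x4, takes a point from world to camera coordinates). Camera axes: x right, y down, z forward; pixel columns grow to the right and rows downward; lengths in m; the calibration is good to about 2 mm. A picture is of the moment at which its call begins: read the wrist's pose just before it. camera_info takes no time and is no camera call; for the wrist camera it gives the pose at the moment of the call.
- manip.sign_off(): hands the job in; it is judged then, once.
The state is a dict: "t": time; "q": joint angles; "qd": joint speeds; "tau": joint torques, N m; "tcp_pos": TCP position; "tool_rot": TCP orientation; "force": force on the tool from outside, world axes, zero at the start; "ft_torque": the same for the moment, N m; "finger_gap": opening from 0.0 (shut) to 1.0 (fully open); "gripper_force": force on a finger pad.
Only numpy, scipy, OpenCV 4.12 (cv2) and the standard library are available. Lean on these libraries where they do the work, as an engineer would, in place of code of your own. Each camera call takes 0.05 s, during which the arm holds its last target. There are 200 camera calls.

TASK

Take the small wooden board out of its drying stand, feed it on edge through the narrow slot in the lid of the white board box, then press it gently down between the sprung bars until it stands on the bottom of the box with only a sliver of its top edge showing, and let go. The sliding lid may sit off-centre, so feel for the slot and never force the board: 15 N is plenty and pushes or knocks over 40 N do harm. Do not disturb the upright glass, the mug or the lidded jar.

Things in the scene. Friction and masses are not known exactly. Their poses are not given: they have to be found in the camera images.
- board_mid (a point): Centre of the loose small bamboo board, 9 mm thick (its own x), 100 mm wide (its own y), 90 mm high (its own z, up), 0.05 to 0.12 kg. The point is half-way up: top edge 45 mm above it, bottom edge 45 mm below. It starts on edge in the stand, its top edge at 98 mm above the worktop; both faces are free from 34 mm up.
- stand: White drying stand, fixed, 60 (x) x 130 (y) x 34 (z) mm, origin at the centre of its underside. A slot along its y, 12 mm wide, 104 mm long and 26 mm deep, holds the board upright; the board lifts straight out.
- box: White board box, fixed, 96 (x) x 136 (y) mm, origin at the centre of its underside. On it lies a brown wooden lid, 120 x 142 x 14 mm, top 94 mm above the origin, with a slot along the box's y, 104 mm long and 12 mm wide (board: 100 and 9), sharp-edged. In y the slot is in the middle.
- box_mouth (a point): At the lid's top face, 94 mm above the box origin, over the middle of the box, NOT of the slot; x across the slot, y along it, z up. The lid slides on the box along x and sits with stiff friction (over 60 N) anywhere from -14 to +14 mm off this point; that offset is not measured.
- glass_mid (a point): Bystander: upright clear tumbler, 69 mm wide, 104 mm high; the point is half-way up.
- mug_mid (a point): Bystander: grey mug standing on its rim, 89 mm wide, 124 mm with handle, 91 mm high; the point is half-way up.
- jar_mid (a point): Bystander: glass jar with a wooden lid, 75 mm wide, 110 mm high; the point is half-way up.
- box_floor (a point): Inner floor of the box, at its middle, 6 mm above its underside. A board standing on it shows 2 mm of its top edge above the lid. In the lid's underside two round sprung bars along y, centred on the slot, squeeze the board's faces with about 3 N each, resist it with roughly 3 to 6 N and hold it where it is left.
Mind the look-alikes: they are no part of the job. Of the things that look like the part that bears board_mid, the smaller one is meant.

How it is judged:
By the outcome, as a careful person would: the job done as asked, in the order asked, and still so for the second after the job is handed in, with the robot touching nothing.
It also fails if it takes over 70 s, if anything falls off the work surface, if the arm or the gripper's body presses on something with over 40 N, if the wrist force passes 120 N, or if a joint passes its speed limit or range.

## Working session

There is one attempt and no reset: what is moved stays moved. The work goes in short steps, Python scripts to look and compute and a tool call to move; the robot and the scene stay as the last step left them, time stands still between calls to the robot, and variables do not carry over. Pictures are saved under pics/ and viewed, at most 13 in all, crops included, and the job is handed in when it is done.

Besides the shell and the picture viewer there is one more tool, called after "Call:" as name(argument=value, ...), one argument or row to a line, values as JSON. servo_tool: Moves the arm, as the interface text tells. Its arguments: {"type":"object","properties":{"rows":{"type":"array","items":{"type":"array","items":{"type":"array","items":{"type":"number"}}}},"squeeze":{"type":"number"}},"required":["rows"]}

```bash
mkdir -p pics
python3 - <<'E'
from station import manip
import cv2,numpy as np
np.set_printoptions(precision=4,suppress=True)
for n in("scene","side","wrist"):
    i=manip.camera_info(n); print(n,i["K"],i["camera_from_world"])
    cv2.imwrite(f"pics/{n}0.png",manip.snapshot(n))
print(manip.sense())
E
```

```text
scene [[364.7095   0.     321.5314]
 [  0.     364.7095 197.0112]
 [  0.       0.       1.    ]] [[-0.7503 -0.661  -0.0094  0.7252]
 [-0.2734  0.3233 -0.9059  0.0984]
 [ 0.6019 -0.6772 -0.4233  0.8323]
 [ 0.      0.      0.      1.    ]]
side [[363.9607   0.     316.7792]
 [  0.     363.9607 197.5921]
 [  0.       0.       1.    ]] [[-0.8259 -0.5638  0.0022  0.7175]
 [-0.2828  0.4109 -0.8667  0.0464]
 [ 0.4878 -0.7164 -0.4989  1.1071]
 [ 0.      0.      0.      1.    ]]
wrist [[344.609    0.     320.2134]
 [  0.     344.609  196.9692]
 [  0.       0.       1.    ]] [[ 1.     -0.0003 -0.0025 -0.6228]
 [ 0.0006 -0.946   0.3241 -0.0404]
 [-0.0025 -0.3241 -0.946   0.3813]
 [ 0.      0.      0.      1.    ]]
{'t': 0.15, 'q': array([-0.1785,  0.5283,  1.4336,  0.    ,  1.1814, -0.1785]), 'qd': array([-0.0009, -0.0034, -0.0035, -0.0015,  0.0019,  0.0012]), 'tau': array([  0.0012, -44.2743, -17.8276,  -0.0002,   0.0056,  -0.    ]), 'tcp_pos': array([0.6245, 0.0001, 0.2496]), 'tool_rot': array([ 0.7071,  0.7071, -0.0005, -0.0007]), 'force': array([-0.8299, -0.2243, -0.3589]), 'ft_torque': array([ 0.0275, -0.0243, -0.0036]), 'gripper_force': 0.0, 'finger_gap': 1.0034865477367365}
```

View pics/scene0.png

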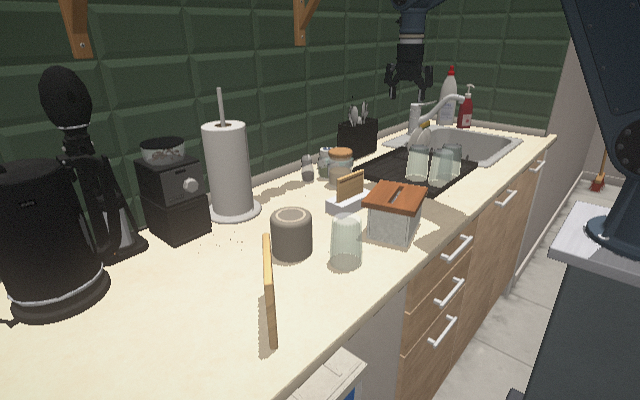

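View pics/side0.png

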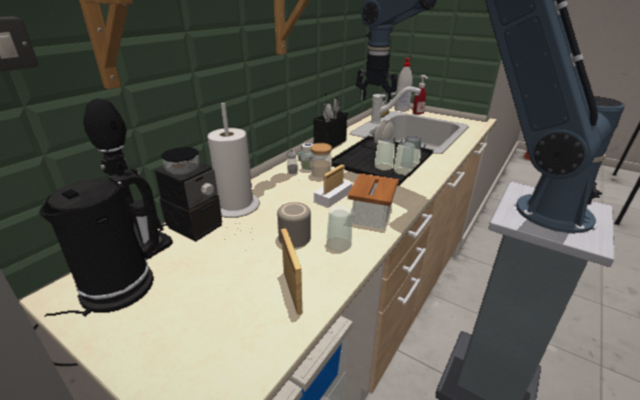

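The lookalikes are the small board in the white stand at scene (350,185) and the large board standing on edge at (268,290). I choose the small one in the stand and will check it in a close crop.

Run:
```python
import cv2
a=cv2.imread("pics/scene0.png")[155:275,290:450]
cv2.imwrite("pics/c1.png",cv2.resize(a,None,fx=5,fy=5,interpolation=cv2.INTER_CUBIC))
```

```text
(no output)
```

View pics/c1.png

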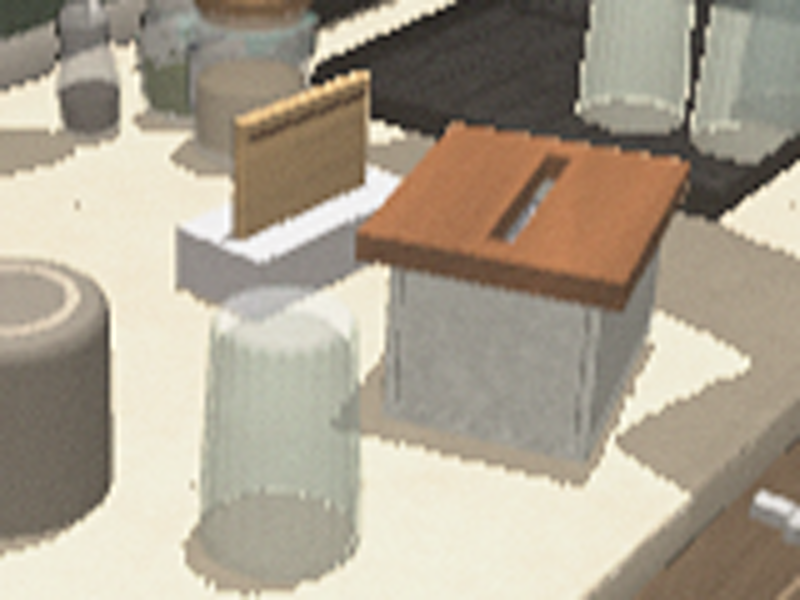

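View pics/wrist0.png

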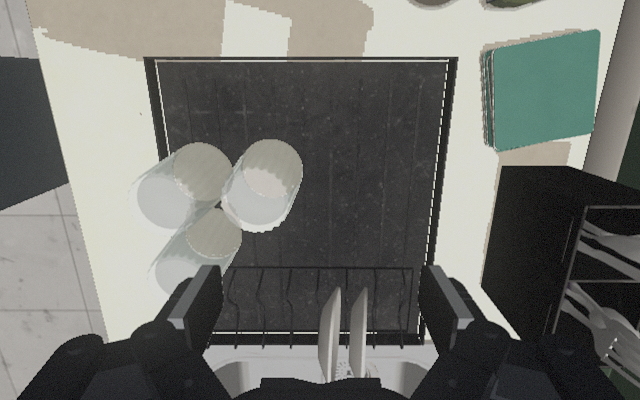

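Crop: the chosen board is the small one in the stand, with its top edge running from crop (238,121) to (366,74). The lid's top corners are (452,123), (690,160), (622,285) and (358,237). Its slot runs from (562,157) to (502,240). The glass is in front at (280,440), the mug at left and the jar behind the board.

```bash
cat > h.py <<'E'
import numpy as np
from station import manip
np.set_printoptions(precision=4,suppress=True)
def ray(n,uv,z,info=None):
    i=info or manip.camera_info(n);K=np.array(i["K"]);T=np.array(i["camera_from_world"])
    R,t=T[:3,:3],T[:3,3];c=-R.T@t
    d=R.T@np.linalg.inv(K)@np.array([uv[0],uv[1],1.])
    return c+d*(z-c[2])/d[2]
E
python3 - <<'E'
from h import *
def m(pts,z,l):
    P=[ray("scene",((u+.5)/5-.5+290,(v+.5)/5-.5+155),z) for u,v in pts]
    print(l,np.array(P)[:,:2].tolist(),np.mean(P,0)); return P
b=m([(238,121),(366,74)],.098,"board");d=b[1]-b[0];print(np.linalg.norm(d),np.degrees(np.arctan2(d[1],d[0])))
L=m([(452,123),(690,160),(622,285),(358,237)],.094,"lid")
for k in range(4):
    d=L[(k+1)%4]-L[k];print(np.linalg.norm(d),np.degrees(np.arctan2(d[1],d[0])))
s=m([(562,157),(502,240)],.094,"slot");d=s[1]-s[0];print(np.linalg.norm(d),np.degrees(np.arctan2(d[1],d[0])))
m([(207,540),(360,540)],0,"glassbase")
m([(290,320)],.104,"glasstop")
m([(200,20),(310,20)],.1,"jar")
m([(15,290)],.091,"mug")
E
```

```text
board [[0.6100152796297486, 0.3431587859680293], [0.5995211364757633, 0.24667921363641332]] [0.6048 0.2949 0.098 ]
0.09704862141126917 -96.20769320092123
lid [[0.5309083837563143, 0.26737809952449454], [0.41671246735552714, 0.2332619707071818], [0.3774719479172919, 0.3731448959757918], [0.489181719621803, 0.407040958669025]] [0.4536 0.3202 0.094 ]
0.11918312618863064 -163.36643901351323
0.1452826594865542 105.67008362544487
0.11673909439591174 16.879355665552307
0.1457629195790866 -73.36558627715168
slot [[0.4658693259058344, 0.2698793383871444], [0.4388590277585621, 0.3684176069651066]] [0.4524 0.3191 0.094 ]
0.10217312063525885 105.32881804275299
glassbase [[0.4777402760405839, 0.5248458708951173], [0.4291317240684299, 0.48316583335644814]] [0.4534 0.504  0.    ]
glasstop [[0.45369781954041066, 0.502719166463408]] [0.4537 0.5027 0.104 ]
jar [[0.7220203065353885, 0.24061532450774936], [0.6729245673431586, 0.19969703016698448]] [0.6975 0.2202 0.1   ]
mug [[0.5734032111779443, 0.5379387031215095]] [0.5734 0.5379 0.091 ]
```

Call:
servo_tool(
  rows=[
    [[0,0,0.775,0.0369,-0.0044,0,1],[0,0,0.775,0.0369,-0.0044,0,1],[0,0,0.775,0.0369,-0.0044,0,1],[0,0,0.775,0.0369,-0.0044,0,1],[0,0,0.775,0.0369,-0.0044,0,1],[0,0,0.775,0.0369,-0.0044,0,1],[0,0,0.775,0.0369,-0.0044,0,1],[0,0,0.775,0.0369,-0.0044,0,1]],
  ],
)

```text
t: 0.82
tcp_pos: [0.603, 0.2981, 0.2499]
tool_rot: [0.745, 0.668, -0.0, -0.0]
force: [0.1, -0.4, -0.1]
finger_gap: 0.992
gripper_force: 0.0
```

Call:
servo_tool(
  rows=[
    [[0,0,0,0,0,0,1],[0,0,0,0,0,0,1],[0,0,0,0,0,0,1]],
  ],
)

```text
t: 1.07
tcp_pos: [0.6034, 0.2961, 0.2497]
tool_rot: [0.744, 0.668, -0.001, 0.0]
force: [0.2, -0.8, -0.7]
finger_gap: 0.999
gripper_force: 0.0
```

```bash
cat >> h.py <<'E'
from scipy.spatial.transform import Rotation as Ro
def togo(x,y,z,yaw):
    """tool-frame shift to a world point and turn so that the jaw line is at yaw degrees"""
    s=manip.sense();R=Ro.from_quat(s["tool_rot"]).as_matrix()
    yw=np.degrees(np.arctan2(R[1,1],R[0,1]))
    print("t",s["t"],"tcp",s["tcp_pos"],"z",R[:,2],"yaw",yw,"F",s["force"],"gap",s["finger_gap"],"q6",s["q"][5])
    print("shift (tool axes)",R.T@(np.array([x,y,z])-s["tcp_pos"]),"turn wz",yw-yaw)
E
python3 - <<'E'
from h import *
import cv2
togo(.605,.295,.15,-6.2)
print(manip.camera_info("wrist")["camera_from_world"].tolist())
cv2.imwrite("pics/w1.png",manip.snapshot("wrist"))
E
```

```text
t 1.0667 tcp [0.6034 0.2961 0.2497] z [-0.0011 -0.0011 -1.    ] yaw -6.150594197688327 F [ 0.1966 -0.7892 -0.6536] gap 0.9993462265647793 q6 0.3982423419884412
shift (tool axes) [-0.0008  0.0018  0.0997] turn wz 0.04940580231167324
[[0.9942147970504993, -0.10739898452937909, -0.0015477234559446882, -0.5666365971459497], [-0.1010461243071343, -0.9400970754382256, 0.3255874222309661, 0.29866960755779154], [-0.036422768817664625, -0.32354744145883213, -0.9455106742057975, 0.49764854053419105], [0.0, 0.0, 0.0, 1.0]]
```

View pics/w1.png

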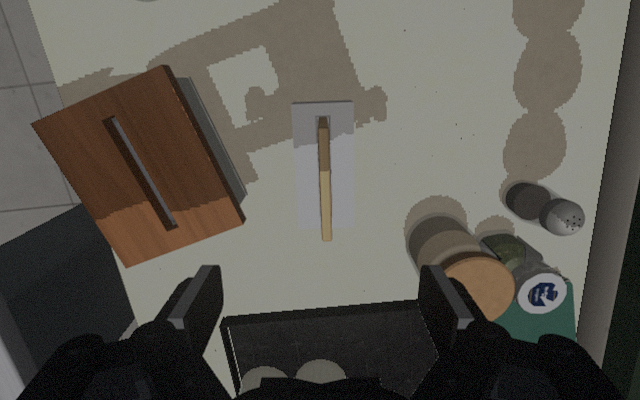

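Wrist view: the board's top edge runs from (323,122) to (327,240), and the jar lid is at (478,288). The lid slot runs from (110,119) to (171,228). The lid's corners are (33,124), (166,66), (244,222) and (126,267).

Run:
```python
from h import *
import cv2
def m(pts,z,l):
    P=np.array([ray("wrist",p,z) for p in pts]);d=P[1]-P[0]
    print(l,P[:,:2].tolist(),P.mean(0),np.linalg.norm(d),np.degrees(np.arctan2(d[1],d[0])))
m([(323,123),(327,240)],.098,"board")
m([(110.5,119.5),(171,228)],.094,"slot")
m([(33,124),(126,267),(244,222),(166,66)],.094,"lid")
m([(478,288)],.11,"jar")
a=cv2.imread("pics/w1.png");
c1=cv2.resize(a[60:275,25:250],None,fx=2.75,fy=2.75,interpolation=cv2.INTER_CUBIC)
c2=cv2.resize(a[100:250,297:357],(int(60*2.75),int(150*2.75)),interpolation=cv2.INTER_CUBIC)
c2=cv2.copyMakeBorder(c2,0,c1.shape[0]-c2.shape[0],0,0,cv2.BORDER_CONSTANT)
cv2.imwrite("pics/c2.png",np.hstack([c1,c2]));print(c1.shape)
```

```text
board [[0.6102047317470984, 0.34703034561695634], [0.6029360145697037, 0.24577421657277376]] [0.6066 0.2964 0.098 ] 0.10151668788143704 -94.10596032282756
slot [[0.442701724925137, 0.367597720856989], [0.4670879972520122, 0.2703445528452624]] [0.4549 0.319  0.094 ] 0.10026399636119461 -75.92329717520919
lid [[0.38010703153567815, 0.37089179711301357], [0.4161495511994695, 0.2364917585852629], [0.5322171977168564, 0.2690388754574983], [0.496624056218814, 0.4016699263237011]] [0.4563 0.3195 0.094 ] 0.13914896183578104 -74.9880133145892Traceback (most recent call last):
  File "<stdin>", line 9, in <module>
  File "<stdin>", line 4, in m
IndexError: index 1 is out of bounds for axis 0 with size 1
```

Call:
servo_tool(
  rows=[
    [[0,0,-0.9,-0.001,0.0026,0.02,1],[0,0,0,0,0,0.03,1],[0,0,0,0,0,0.03,1],[0,0,0,0,0,0.03,1],[0,0,0,0,0,0.025,1],[0,0,0,0,0,0.02,1],[0,0,0,0,0,0,1],[0,0,0,0,0,0,1]],
  ],
)

```text
t: 1.78
tcp_pos: [0.606, 0.2933, 0.0943]
tool_rot: [0.74, 0.673, -0.001, -0.001]
force: [-0.5, 0.1, 0.7]
finger_gap: 0.997
gripper_force: 0.0
```

Run:
```python
from h import *
import cv2
togo(.606,.2955,.092,-5.2)
a=manip.snapshot("wrist")
def m(pts,z,l):
    P=np.array([ray("wrist",p,z) for p in pts]);d=P[-1]-P[0]
    print(l,P[:,:2].tolist(),P.mean(0))
cv2.imwrite("pics/w2.png",a)
```

```text
t 1.7833 tcp [0.606  0.2933 0.0943] z [-0.0029 -0.001  -1.    ] yaw -5.428000008189364 F [-0.491   0.134   0.6683] gap 0.9974581698567807 q6 0.38001340080813556
shift (tool axes) [ 0.0022 -0.0002  0.0023] turn wz -0.2280000081893636
```

View pics/w2.png

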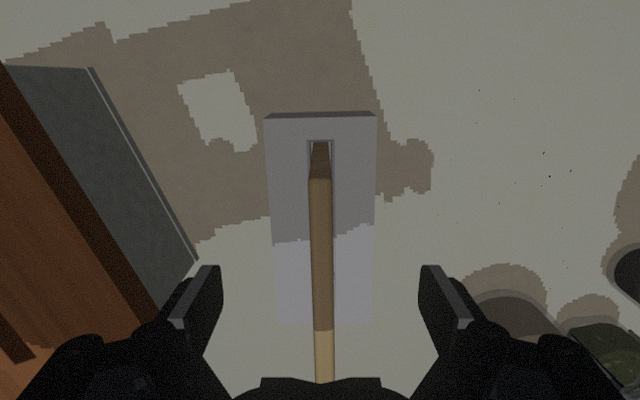

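The board is centred between the jaws (board at x≈322, jaw middle at x≈321). I'll close the jaws.

Call:
servo_tool(
  rows=[
    [[0,0,0,0.0022,0,0.002,-1],[0,0,0,0,0,0,-1],[0,0,0,0,0,0,-1],[0,0,0,0,0,0,-1],[0,0,0,0,0,0,-1],[0,0,0,0,0,0,-1],[0,0,0,0,0,0,-1],[0,0,0,0,0,0,-1]],
  ],
  squeeze=40,
)

```text
t: 2.5
tcp_pos: [0.6068, 0.2975, 0.0938]
tool_rot: [0.739, 0.674, 0.0, 0.0]
force: [0.8, -1.0, 1.9]
finger_gap: 0.091
gripper_force: 41.6
```

Call:
servo_tool(
  rows=[
    [[0,0,0,0,0,0,-1],[0,0,0,0,0,0,-1]],
  ],
)

```text
t: 2.67
tcp_pos: [0.6068, 0.2975, 0.0938]
tool_rot: [0.739, 0.674, 0.0, 0.0]
force: [0.8, -0.1, 3.7]
finger_gap: 0.097
gripper_force: 41.8
```

Call:
servo_tool(
  rows=[
    [[0,0,0,0,0,-0.01,-1],[0,0,0,0,0,-0.015,-1],[0,0,0,0,0,-0.02,-1],[0,0,0,0,0,-0.025,-1],[0,0,0,0,0,-0.03,-1],[0,0,0,0,0,-0.025,-1],[0,0,0,0,0,0,-1],[0,0,0,0,0,0,-1]],
  ],
)

```text
t: 3.33
tcp_pos: [0.6071, 0.2975, 0.2203]
tool_rot: [0.739, 0.674, 0.002, 0.001]
force: [0.3, -0.1, -0.8]
finger_gap: 0.097
gripper_force: 41.3
```

Run:
```python
from h import *
togo(.4545,.319,.195,15.2)
```

```text
t 3.3333 tcp [0.6071 0.2975 0.2203] z [ 0.0032  0.001  -1.    ] yaw -5.302990123394089 F [ 0.3382 -0.0978 -0.786 ] gap 0.09707777187500351 q6 0.3833113095706979
shift (tool axes) [ 0.0072 -0.154   0.0248] turn wz -20.50299012339409
```

Call:
servo_tool(
  rows=[
    [[0,0,0,0.0018,-0.025,0,-1],[0,0,0,0.0018,-0.036,0,-1],[0,0,0,0.0018,-0.036,0,-1],[0,0,0,0.0018,-0.036,0,-1],[0,0,-4,0,-0.021,0,-1],[0,0,-5.5,0,0,0,-1],[0,0,-6,0,0,0,-1],[0,0,-5,0,0,0,-1]],
  ],
)

```text
t: 4.0
tcp_pos: [0.4517, 0.3183, 0.2166]
tool_rot: [0.605, 0.796, -0.002, -0.001]
force: [0.7, 0.2, -1.4]
finger_gap: 0.098
gripper_force: 41.2
```

Call:
servo_tool(
  rows=[
    [[0,0,0,0,0,0,-1],[0,0,0,0,0,0,-1],[0,0,0,0,0,0,-1]],
  ],
)

```text
t: 4.25
tcp_pos: [0.4532, 0.3184, 0.2172]
tool_rot: [0.608, 0.794, -0.001, -0.001]
force: [-0.1, 0.7, -0.3]
finger_gap: 0.092
gripper_force: 41.2
```

Run:
```python
from h import *
import cv2
togo(.4545,.319,.195,15.2)
print(manip.camera_info("wrist")["camera_from_world"].tolist())
a=manip.snapshot("wrist");b=manip.snapshot("scene")
cv2.imwrite("pics/w3.png",a);cv2.imwrite("pics/s3.png",b)
h=cv2.resize(b[80:260,340:460],(400,600),interpolation=cv2.INTER_CUBIC)
w=cv2.resize(a[100:400,220:420],(400,600),interpolation=cv2.INTER_CUBIC)
cv2.imwrite("pics/c3.png",np.hstack([w,h]))
```

```text
t 4.25 tcp [0.4532 0.3184 0.2172] z [-0.0023 -0.001  -1.    ] yaw 15.07999627756113 F [-0.084   0.6876 -0.3064] gap 0.09247469187133386 q6 0.14739728721399306
shift (tool axes) [0.0003 0.0015 0.0222] turn wz -0.12000372243887014
[[0.9656174583393999, 0.2599505064419045, -0.0029425075624079067, -0.519229517821125], [0.24679784504452504, -0.913086013894312, 0.3245993760190788, 0.14919826500624855], [0.08169300968587283, -0.31416502897552745, -0.9458470207899745, 0.4123138601992427], [0.0, 0.0, 0.0, 1.0]]
```

View pics/c3.png

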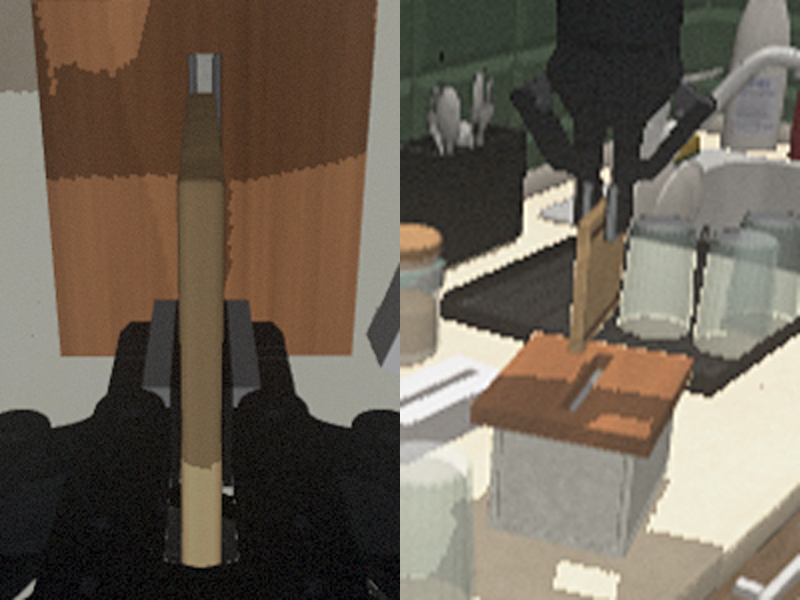

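The wrist half shows the slot's far end at crop (190–221, 53), the board's bottom far edge at (188–220, 94) and its top far edge at (180–224, 181). The top near end is at (202,565). In the scene half the board hangs upright over the slot.

Run:
```python
from h import *
a=np.radians(15.2);ex=np.array([np.cos(a),np.sin(a)]);ey=np.array([-ex[1],ex[0]])
t=manip.sense()["tcp_pos"]
def m(l,u,v,z):
    p=ray("wrist",(u/2+220-.25,v/2+100-.25),z);d=p[:2]-t[:2]
    print(l,p,"in slot axes rel tcp",d@ex,d@ey)
m("slot far",205.5,53,.094)
m("slot L",190,53,.094);m("slot R",221,53,.094)
m("bot far",204,94,.1314)
m("bot L",188,94,.1314);m("bot R",220,94,.1314)
m("top far",202,181,.2214)
m("top near",202,566,.2214)
p=np.array([.4549,.319]);print("slot ctr rel",(p-t[:2])@ex,(p-t[:2])@ey)
```

```text
slot far [0.4405 0.3705 0.094 ] in slot axes rel tcp 0.0009569736479656759 0.05359608408912991
slot L [0.4352 0.369  0.094 ] in slot axes rel tcp -0.0045179104283343905 0.05360386950327154
slot R [0.4457 0.3719 0.094 ] in slot axes rel tcp 0.006431408468886663 0.05358829931384001
bot far [0.4418 0.363  0.1314] in slot axes rel tcp 0.0003369029589635305 0.046042752854114986
bot L [0.4371 0.3617 0.1314] in slot axes rel tcp -0.00455025949782399 0.04604916845409823
bot R [0.4466 0.3643 0.1314] in slot axes rel tcp 0.0052236434056805526 0.046036337808123565
top far [0.441  0.3638 0.2214] in slot axes rel tcp -0.00023909622436217305 0.047059066881326765
top near [0.4647 0.2764 0.2214] in slot axes rel tcp -0.00034371076716595896 -0.04354467420788444
slot ctr rel 0.001402218349785999 0.00014045817093312702
```

Call:
servo_tool(
  rows=[
    [[0,0,0,0.0035,0.0008,0.01,-1],[0,0,0,0,0,0.01,-1],[0,0,0,0,0,0.008,-1],[0,0,0,0,0,0.003,-1],[0,0,0,0,0,0,-1],[0,0,0,0,0,0,-1]],
  ],
)

```text
t: 4.85
tcp_pos: [0.4535, 0.3222, 0.1868]
tool_rot: [0.607, 0.794, -0.0, -0.0]
force: [-0.0, -0.4, -1.2]
finger_gap: 0.097
gripper_force: 41.2
```

Run:
```python
from h import *
import cv2
togo(.4545,.319,.183,15.2)
a=manip.snapshot("wrist");b=manip.snapshot("scene");c=manip.snapshot("side")
for n,i in zip("abc",(a,b,c)): cv2.imwrite(f"pics/{n}4.png",i)
w=cv2.resize(a[100:220,280:360],(400,600),interpolation=cv2.INTER_CUBIC)
h=cv2.resize(b[140:230,370:430],(400,600),interpolation=cv2.INTER_CUBIC)
cv2.imwrite("pics/c4.png",np.hstack([w,h]))
```

```text
t 4.85 tcp [0.4535 0.3222 0.1868] z [-0.0009 -0.0004 -1.    ] yaw 15.193207212374631 F [-0.0421 -0.4217 -1.2444] gap 0.09686044006601512 q6 0.1517315240110982
shift (tool axes) [-0.0034  0.0001  0.0038] turn wz -0.0067927876253683905
```

View pics/c4.png

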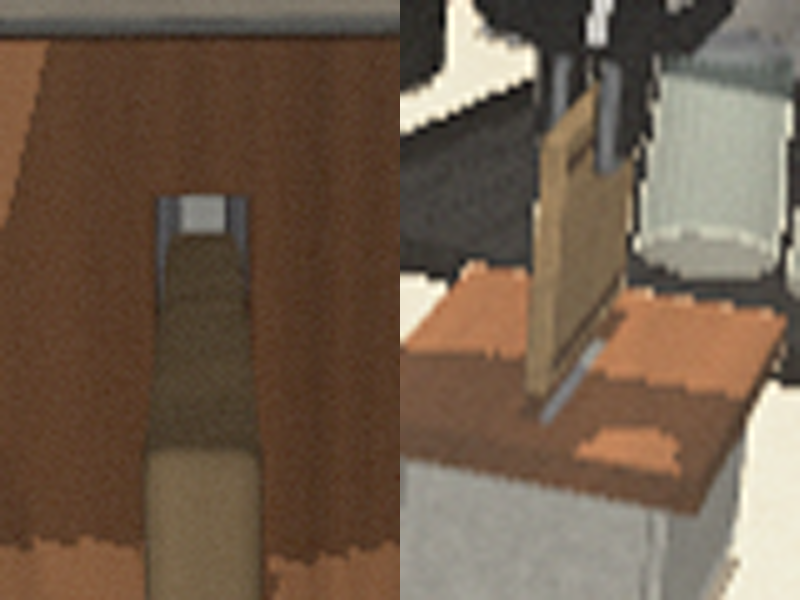

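The wrist half shows the slot's far end at crop (156–248, 195) and the board's bottom far edge at (166–242, 235), so it is nearly centred across the slot. In the scene half the board hovers just above the slot.

Run:
```python
from h import *
a=np.radians(15.2);ex=np.array([np.cos(a),np.sin(a)]);ey=np.array([-ex[1],ex[0]])
t=manip.sense()["tcp_pos"]
def m(l,u,v,z,cam="wrist",o=(280,100),s=5):
    p=ray(cam,(u/s+o[0]-.4,v/s+o[1]-.4),z);d=p[:2]-t[:2]
    print(l,p,"slot axes rel tcp",d@ex*1e3,d@ey*1e3)
m("slot far",202,195,.094)
m("bot far",204,235,.101)
m("top far",202.5,452,.191)
s=400/60;o=(370,140)
m("scene slot near-end",537-400,414,.094,"scene",o,s)
m("scene slot far-end",615-400,318,.094,"scene",o,s)
m("scene board bottom near corner front(R)",545-400,398,.101,"scene",o,s)
m("scene board bottom near corner (L)",527-400,391,.101,"scene",o,s)
m("scene board bottom far (R)",624-400,290,.101,"scene",o,s)
m("scene top near (L)",541-400,150,.191,"scene",o,s)
```

```text
slot far [0.4403 0.3704 0.094 ] slot axes rel tcp -0.5926516761694213 49.82549292581454
bot far [0.4416 0.3668 0.101 ] slot axes rel tcp -0.34823045202987263 46.08159279661318
top far [0.4411 0.3677 0.191 ] slot axes rel tcp -0.5347099810759611 47.024616590420976
scene slot near-end [0.441  0.3643 0.094 ] slot axes rel tcp -1.514047528794915 43.749470796827694
scene slot far-end [0.4621 0.2771 0.094 ] slot axes rel tcp -4.04562112533367 -45.89312140352636
scene board bottom near corner front(R) [0.4382 0.3648 0.101 ] slot axes rel tcp -4.1237950402374635 45.06217890745004
scene board bottom near corner (L) [0.4456 0.364  0.101 ] slot axes rel tcp 2.845600801738388 42.310305566998814
scene board bottom far (R) [0.4649 0.267  0.101 ] slot axes rel tcp -3.9906890389151224 -56.39610798710313
scene top near (L) [0.4394 0.3773 0.191 ] slot axes rel tcp 0.3421484056890209 56.752303267073366
```

Call:
servo_tool(
  rows=[
    [[0,0,0,0.0017,-0.0002,0,-1],[0,0,0,0,0,0.002,-1],[0,0,0,0,0,0.002,-1],[0,0,0,0,0,0.002,-1],[0,0,0,0,0,0.001,-1],[0,0,0,0,0,0.001,-1]],
  ],
)

```text
t: 5.5
tcp_pos: [0.4529, 0.3239, 0.1791]
tool_rot: [0.607, 0.794, -0.0, -0.0]
force: [-0.1, 0.8, -0.3]
finger_gap: 0.094
gripper_force: 41.2
```

Call:
servo_tool(
  rows=[
    [[0,0,0,0,0,0.001,-1],[0,0,0,0,0,0.001,-1],[0,0,0,0,0,0,-1]],
  ],
)

```text
t: 5.75
tcp_pos: [0.4529, 0.3238, 0.1771]
tool_rot: [0.607, 0.794, -0.0, -0.0]
force: [-0.6, -0.3, -1.5]
finger_gap: 0.091
gripper_force: 41.2
```

Call:
servo_tool(
  rows=[
    [[0,0,0,0,0,0.001,-1],[0,0,0,0,0,0.001,-1],[0,0,0,0,0,0.001,-1],[0,0,0,0,0,0.001,-1]],
  ],
)

```text
t: 6.08
tcp_pos: [0.453, 0.3239, 0.1732]
tool_rot: [0.607, 0.794, -0.0, -0.0]
force: [-0.2, -0.3, -0.6]
finger_gap: 0.098
gripper_force: 41.2
```

Call:
servo_tool(
  rows=[
    [[0,0,0,0,0,0.001,-1],[0,0,0,0,0,0.001,-1],[0,0,0,0,0,0.001,-1],[0,0,0,0,0,0.001,-1]],
  ],
)

```text
t: 6.42
tcp_pos: [0.453, 0.3239, 0.1692]
tool_rot: [0.607, 0.794, -0.0, -0.0]
force: [0.2, -0.4, -1.2]
finger_gap: 0.098
gripper_force: 41.2
```

The board has entered the slot without contact. I'll keep going slowly to the bars.

Call:
servo_tool(
  rows=[
    [[0,0,0,0,0,0.001,-1],[0,0,0,0,0,0.001,-1],[0,0,0,0,0,0.001,-1],[0,0,0,0,0,0.001,-1],[0,0,0,0,0,0.001,-1]],
  ],
)

```text
t: 6.83
tcp_pos: [0.453, 0.3239, 0.1642]
tool_rot: [0.607, 0.794, -0.0, 0.0]
force: [0.5, 0.6, -1.3]
finger_gap: 0.099
gripper_force: 41.2
```

Call:
servo_tool(
  rows=[
    [[0,0,0,0,0,0.001,-1],[0,0,0,0,0,0.001,-1],[0,0,0,0,0,0.001,-1],[0,0,0,0,0,0.001,-1],[0,0,0,0,0,0.001,-1]],
  ],
)

```text
t: 7.25
tcp_pos: [0.453, 0.3239, 0.1592]
tool_rot: [0.607, 0.794, 0.0, 0.0]
force: [-0.8, 0.6, -0.7]
finger_gap: 0.096
gripper_force: 41.2
```

Call:
servo_tool(
  rows=[
    [[0,0,0,0,0,0.001,-1],[0,0,0,0,0,0.001,-1],[0,0,0,0,0,0.001,-1],[0,0,0,0,0,0.001,-1],[0,0,0,0,0,0.001,-1]],
  ],
)

```text
t: 7.67
tcp_pos: [0.4532, 0.3241, 0.1551]
tool_rot: [0.607, 0.794, 0.0, 0.0]
force: [-1.7, -1.1, 8.3]
finger_gap: 0.097
gripper_force: 42.5
```

Call:
servo_tool(
  rows=[
    [[0,0,0,0,0,0.001,-1],[0,0,0,0,0,0.001,-1],[0,0,0,0,0,0.001,-1],[0,0,0,0,0,0.001,-1],[0,0,0,0,0,0.001,-1]],
  ],
)

```text
t: 8.08
tcp_pos: [0.4532, 0.324, 0.1495]
tool_rot: [0.607, 0.794, 0.0, 0.0]
force: [0.9, -0.2, 1.9]
finger_gap: 0.099
gripper_force: 41.6
```

Run:
```python
from h import *
import cv2
togo(.4545,.319,.12,15.2)
a=manip.snapshot("wrist");b=manip.snapshot("scene")
w=cv2.resize(a[100:400,220:420],(400,600),interpolation=cv2.INTER_CUBIC)
h=cv2.resize(b[120:270,340:440],(400,600),interpolation=cv2.INTER_CUBIC)
cv2.imwrite("pics/c5.png",np.hstack([w,h]))
```

```text
t 8.0833 tcp [0.4532 0.324  0.1495] z [ 0.0007  0.0003 -1.    ] yaw 15.215218323244077 F [ 0.87   -0.2499  1.9202] gap 0.09940232778344692 q6 0.15463989518392876
shift (tool axes) [-0.0052 -0.0001  0.0295] turn wz 0.01521832324407768
```

View pics/c5.png

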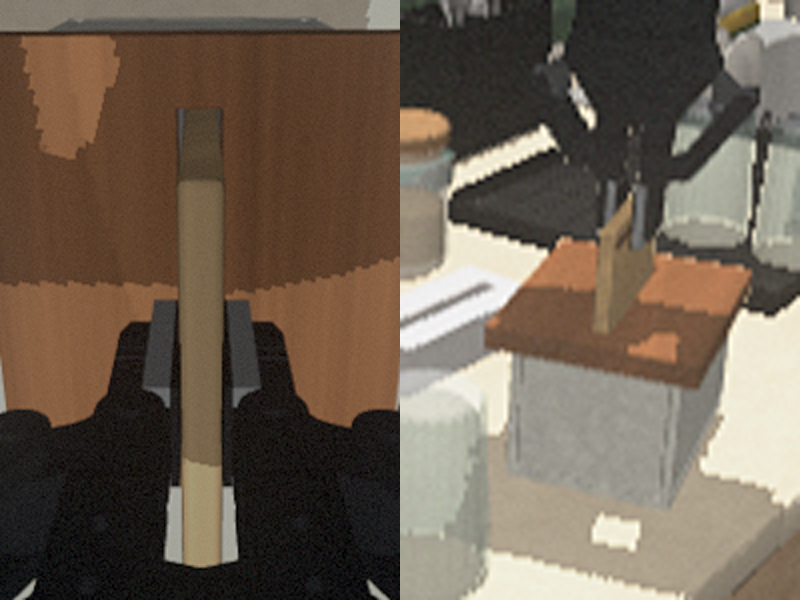

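The board is in the slot and past the bars, upright at wrist crop (200,180–565). I'll continue until the fingertips are about 5 mm above the lid.

Call:
servo_tool(
  rows=[
    [[0,0,0,0,0,0.0015,-1],[0,0,0,0,0,0.0015,-1],[0,0,0,0,0,0.0015,-1],[0,0,0,0,0,0.0015,-1],[0,0,0,0,0,0.0015,-1],[0,0,0,0,0,0.0015,-1]],
  ],
)

```text
t: 8.68
tcp_pos: [0.453, 0.3239, 0.1401]
tool_rot: [0.607, 0.794, -0.0, 0.0]
force: [-0.6, 0.5, 1.9]
finger_gap: 0.096
gripper_force: 41.6
```

Call:
servo_tool(
  rows=[
    [[0,0,0,0,0,0.0015,-1],[0,0,0,0,0,0.0015,-1],[0,0,0,0,0,0.0015,-1],[0,0,0,0,0,0.0015,-1],[0,0,0,0,0,0.0015,-1],[0,0,0,0,0,0.0015,-1]],
  ],
)

```text
t: 9.18
tcp_pos: [0.453, 0.3239, 0.1312]
tool_rot: [0.607, 0.794, 0.0, 0.0]
force: [-0.6, 0.1, 2.1]
finger_gap: 0.094
gripper_force: 41.6
```

Call:
servo_tool(
  rows=[
    [[0,0,0,0,0,0.0015,-1],[0,0,0,0,0,0.0015,-1],[0,0,0,0,0,0.0015,-1],[0,0,0,0,0,0.0015,-1],[0,0,0,0,0,0.0015,-1],[0,0,0,0,0,0.0015,-1]],
  ],
)

```text
t: 9.68
tcp_pos: [0.453, 0.3239, 0.1222]
tool_rot: [0.607, 0.794, 0.0, 0.0]
force: [-0.2, 0.1, 2.3]
finger_gap: 0.099
gripper_force: 41.6
```

Call:
servo_tool(
  rows=[
    [[0,0,0,0,0,0.0015,-1],[0,0,0,0,0,0.0015,-1],[0,0,0,0,0,0.001,-1],[0,0,0,0,0,0,-0.4],[0,0,0,0,0,0,-0.4],[0,0,0,0,0,0,-0.4],[0,0,0,0,0,0,-0.4]],
  ],
)

```text
t: 10.27
tcp_pos: [0.4529, 0.3238, 0.1182]
tool_rot: [0.607, 0.794, -0.0, -0.0]
force: [0.2, -0.5, -0.6]
finger_gap: 0.301
gripper_force: 0.0
```

Call:
servo_tool(
  rows=[
    [[0,0,0,0,0,-0.01,-0.4],[0,0,0,0,0,-0.015,-0.4],[0,0,0,-0.004,0,-0.012,-0.4],[0,0,0,0,0,0,-1],[0,0,0,0,0,0,-1],[0,0,0,0,0,0,-1],[0,0,0,0,0,0,-1],[0,0,0,0,0,0,-1]],
  ],
)

```text
t: 10.93
tcp_pos: [0.4536, 0.3198, 0.1547]
tool_rot: [0.607, 0.794, -0.001, -0.0]
force: [-0.2, -0.7, 1.0]
finger_gap: -0.003
gripper_force: 0.0
```

Run:
```python
from h import *
import cv2
togo(.4532,.32,.115,15.2)
a=manip.snapshot("wrist");b=manip.snapshot("scene")
w=cv2.resize(a[100:400,220:420],(400,600),interpolation=cv2.INTER_CUBIC)
h=cv2.resize(b[120:270,340:440],(400,600),interpolation=cv2.INTER_CUBIC)
cv2.imwrite("pics/c6.png",np.hstack([w,h]))
```

```text
t 10.9333 tcp [0.4536 0.3198 0.1547] z [-0.0013 -0.0006 -1.    ] yaw 15.198946332188267 F [-0.2471 -0.6527  1.0011] gap -0.0025712690253585535 q6 0.1475111927531535
shift (tool axes) [ 0.0003 -0.0003  0.0397] turn wz -0.0010536678117318843
```

View pics/c6.png

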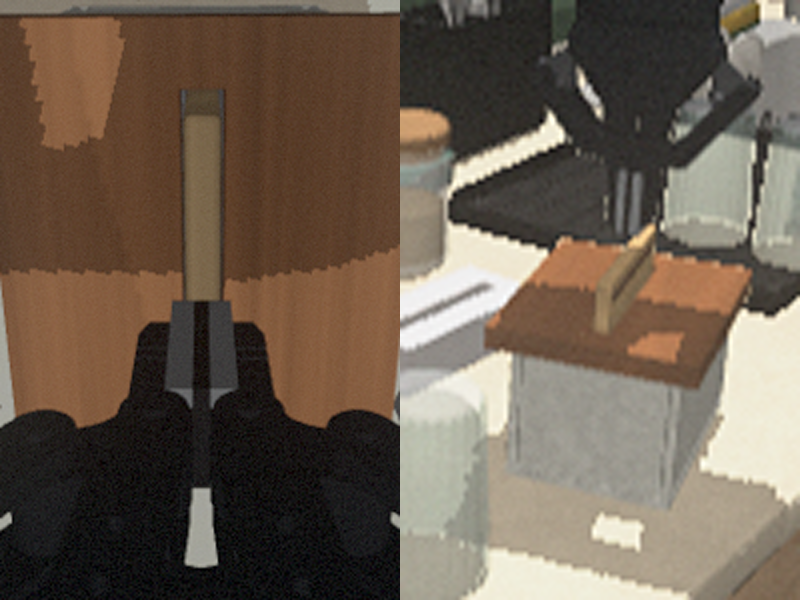

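The board stands upright in the slot, with its top about 28 mm proud (wrist crop x 184–222). The shut fingertips are above it, centred at about x 202. I'll press gently.

Call:
servo_tool(
  rows=[
    [[0,0,0,0,0,0.004,-1],[0,0,0,0,0,0.004,-1],[0,0,0,0,0,0.002,-1],[0,0,0,0,0,0.001,-1],[0,0,0,0,0,0.001,-1],[0,0,0,0,0,0.001,-1]],
  ],
)

```text
t: 11.53
tcp_pos: [0.4541, 0.3201, 0.1421]
tool_rot: [0.607, 0.794, -0.0, -0.0]
force: [0.6, 0.7, 0.4]
finger_gap: -0.003
gripper_force: 0.0
```

Call:
servo_tool(
  rows=[
    [[0,0,0,0,0,0.001,-1],[0,0,0,0,0,0.001,-1],[0,0,0,0,0,0.001,-1],[0,0,0,0,0,0.001,-1]],
  ],
)

```text
t: 11.87
tcp_pos: [0.4544, 0.3202, 0.1386]
tool_rot: [0.607, 0.794, 0.0, 0.0]
force: [-0.3, -0.9, 1.8]
finger_gap: 0.001
gripper_force: 1.2
```

Call:
servo_tool(
  rows=[
    [[0,0,0,0,0,0.001,-1],[0,0,0,0,0,0.001,-1],[0,0,0,0,0,0.001,-1],[0,0,0,0,0,0.001,-1],[0,0,0,0,0,0.001,-1]],
  ],
)

```text
t: 12.28
tcp_pos: [0.4541, 0.3201, 0.1333]
tool_rot: [0.607, 0.794, 0.0, 0.0]
force: [-0.2, 0.1, 2.9]
finger_gap: 0.005
gripper_force: 1.2
```

Call:
servo_tool(
  rows=[
    [[0,0,0,0,0,0.001,-1],[0,0,0,0,0,0.001,-1],[0,0,0,0,0,0.001,-1],[0,0,0,0,0,0.001,-1],[0,0,0,0,0,0.001,-1],[0,0,0,0,0,0.001,-1]],
  ],
)

```text
t: 12.78
tcp_pos: [0.4541, 0.32, 0.1272]
tool_rot: [0.607, 0.794, -0.0, -0.0]
force: [-0.2, -0.3, 2.7]
finger_gap: -0.001
gripper_force: 1.2
```

Call:
servo_tool(
  rows=[
    [[0,0,0,0,0,0.001,-1],[0,0,0,0,0,0.001,-1],[0,0,0,0,0,0.001,-1],[0,0,0,0,0,0.001,-1],[0,0,0,0,0,0.001,-1],[0,0,0,0,0,0.001,-1]],
  ],
)

```text
t: 13.28
tcp_pos: [0.454, 0.32, 0.1212]
tool_rot: [0.607, 0.794, -0.0, -0.0]
force: [0.1, 0.0, 2.0]
finger_gap: 0.003
gripper_force: 1.2
```

Call:
servo_tool(
  rows=[
    [[0,0,0,0,0,0.001,-1],[0,0,0,0,0,0.001,-1],[0,0,0,0,0,0.001,-1]],
  ],
)

```text
t: 13.53
tcp_pos: [0.4541, 0.32, 0.1182]
tool_rot: [0.607, 0.794, -0.0, -0.0]
force: [-0.1, -0.0, 2.2]
finger_gap: 0.002
gripper_force: 1.2
```

Now 0.5 mm steps, watching the force.

Call:
servo_tool(
  rows=[
    [[0,0,0,0,0,0.0005,-1],[0,0,0,0,0,0.0005,-1],[0,0,0,0,0,0.0005,-1],[0,0,0,0,0,0.0005,-1]],
  ],
)

```text
t: 13.87
tcp_pos: [0.4541, 0.3201, 0.1163]
tool_rot: [0.607, 0.794, 0.0, 0.0]
force: [-0.7, -0.6, 2.8]
finger_gap: -0.001
gripper_force: 1.2
```

Call:
servo_tool(
  rows=[
    [[0,0,0,0,0,0.0005,-1],[0,0,0,0,0,0.0005,-1]],
  ],
)

```text
t: 14.03
tcp_pos: [0.4541, 0.32, 0.1153]
tool_rot: [0.607, 0.794, -0.0, -0.0]
force: [-0.6, 0.1, 2.0]
finger_gap: 0.004
gripper_force: 1.2
```

Call:
servo_tool(
  rows=[
    [[0,0,0,0,0,0.0003,-1],[0,0,0,0,0,0,-1]],
  ],
)

```text
t: 14.2
tcp_pos: [0.4542, 0.32, 0.1151]
tool_rot: [0.607, 0.794, 0.0, 0.0]
force: [-0.3, 0.2, 3.1]
finger_gap: 0.003
gripper_force: 1.7
```

Call:
servo_tool(
  rows=[
    [[0,0,0,0,0,0.0004,-1],[0,0,0,0,0,0,-1]],
  ],
)

```text
t: 14.37
tcp_pos: [0.4544, 0.3201, 0.1151]
tool_rot: [0.607, 0.794, 0.0, 0.0]
force: [0.1, 0.1, 5.5]
finger_gap: 0.002
gripper_force: 2.8
```

Call:
servo_tool(
  rows=[
    [[0,0,0,0,0,0.0003,-1],[0,0,0,0,0,0,-1]],
  ],
)

```text
t: 14.53
tcp_pos: [0.4546, 0.3201, 0.1151]
tool_rot: [0.607, 0.794, 0.001, 0.0]
force: [0.2, 0.2, 6.7]
finger_gap: 0.001
gripper_force: 3.6
```

z has stalled at 0.1151 (tip at 96.1 mm) while the force climbs, so the board is on the floor. One more small nudge to confirm, then withdraw.

Call:
servo_tool(
  rows=[
    [[0,0,0,0,0,0.0005,-1],[0,0,0,0,0,0,-1],[0,0,0,0,0,0,-1]],
  ],
)

```text
t: 14.78
tcp_pos: [0.4549, 0.3202, 0.1151]
tool_rot: [0.607, 0.794, 0.001, 0.001]
force: [-1.3, -0.3, 11.0]
finger_gap: -0.002
gripper_force: 4.9
```

Call:
servo_tool(
  rows=[
    [[0,0,0,0,0,-0.005,-1],[0,0,0,0,0,-0.015,-1],[0,0,0,0,0,-0.03,-1],[0,0,0,0,0,-0.03,-1],[0,0,0,0,0,-0.02,-1],[0,0,0,0,0,0,-1],[0,0,0,0,0,0,-1]],
  ],
)

```text
t: 15.37
tcp_pos: [0.4542, 0.3202, 0.2146]
tool_rot: [0.607, 0.794, 0.001, 0.0]
force: [-0.6, -0.1, 0.0]
finger_gap: -0.001
gripper_force: 0.0
```

Run:
```python
from h import *
import cv2
togo(.4532,.32,.115,15.2)
a=manip.snapshot("wrist");b=manip.snapshot("scene")
w=cv2.resize(a[50:350,220:420],(400,600),interpolation=cv2.INTER_CUBIC)
h=cv2.resize(b[120:270,340:440],(400,600),interpolation=cv2.INTER_CUBIC)
cv2.imwrite("pics/c7.png",np.hstack([w,h]))
```

```text
t 15.3667 tcp [0.4542 0.3202 0.2146] z [ 0.0017  0.0008 -1.    ] yaw 15.203226557592151 F [-0.6064 -0.1483  0.0244] gap -0.0005692956895007313 q6 0.1475476811661877
shift (tool axes) [ 0.     -0.0013  0.0996] turn wz 0.0032265575921517353
```

View pics/c7.png

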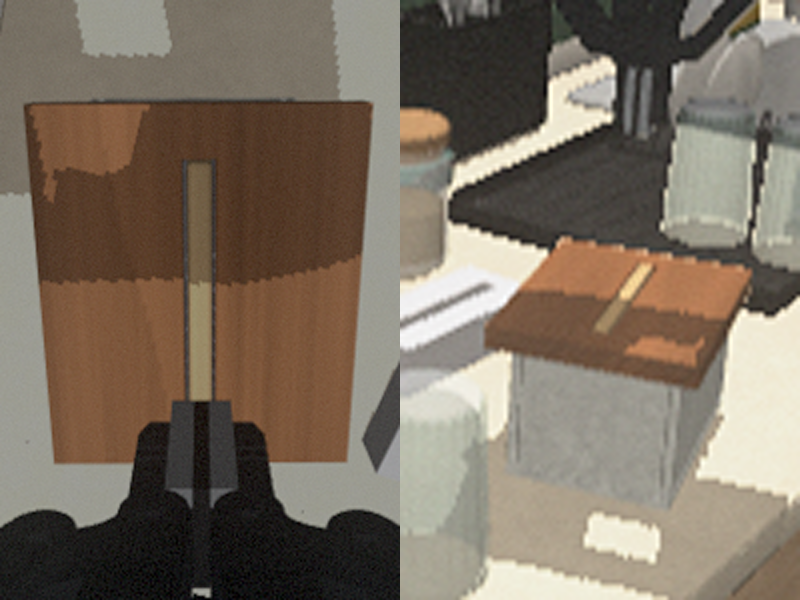

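The board sits centred in the slot (wrist crop (200,165–400)), nearly flush with the lid. The bystanders still in view are undisturbed and the gripper is clear, so I'll hand it in.

```bash
python3 -c "
from station import manip
print(manip.sign_off())"
```

```text
the job is handed in; nothing more can be done
None
```

The small board is standing on the box floor with about 2 mm showing above the lid. It was released and the job handed in at about 15 s, with pressing force no higher than about 11 N in any reading, and the arm kept clear of the glass, mug and jar.

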